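Clamp a guide block in the jaw gauge and hold the probe rod centred in its bore

ROBOT

A 6-joint arm with a two-finger parallel gripper is mounted at the origin on the work surface. World frame = base frame: x ahead of the robot, y to its left, z up, the work surface at z = 0. Lengths are in m, angles in rad, forces in N, time in s.
With the tool pointing down it reaches from about 0.25 to 0.725 m from the base axis. Payload 4 kg.
Tool frame: the origin (TCP) lies midway between the tips of the shut fingers; the grasp point (between the pads) lies 19 mm behind it; y points along the fingers, x is the direction in which the jaws open and shut, and the axes are right-handed (so a half turn about y gives the same grasp; the last joint's range is limited). The gripper opens to 85 mm and grips with 20 to 120 N. Pads are 22 mm wide; open, the fingers measure 114 mm over their backs; the gripper's body (76 mm by 85 mm) begins 54 mm behind the grasp point. The pads swing forward as they close: fully open they stand 13 mm farther back than shut.
Start: joints at [-1.281, 0.241, 0.005, 1.335, 0, 1.571], TCP at [0.143, -0.479, 0.231] pointing down, gripper open.
Joint ranges: [-2.72, 2.72], [-1.05, 1.87], [-1.09, 1.28], [-1.99, 2.15], [-1.42, 1.44], [-3.14, 3.14]. Speed limits (rad/s): [2.79, 2.79, 3.14, 3.14, 3.14, 3.14].

INTERFACE

Orientations are given as a unit quaternion [x, y, z, w].
In Python, from workcell import bot gives the robot as it stands. The module is installed in compiled form; this text tells all that it offers.
- The arm moves only by the shell command python3 -m inch 'ROWS'. ROWS is text: rows parted by semicolons, each of 7 numbers parted by spaces: the turn, a rotation vector about the tool's x, y, z in degrees, then the shift along the tool's x, y, z in mm, then the closure, from 0 (fully open) to 1 (shut). In form: ax ay az dx dy dz fingers; .... A call has 1 to 12 rows; each row shifts and turns the commanded pose from where the row before left it, along the tool's axes as they then stand; what a row does not reach is not made up. A row lasts 1/8 s, in which the tool goes at most 62.5 mm and 10.7 degrees, less where a joint would pass 70% of its speed; a pose out of reach is approached as far as the arm can. A call with a gripper value outside its range is refused whole. The fingers move at their own pace and stop on an object; the grip force is fixed at half the most. Time passes only in rows, so rows that do not move let the fingers close. It gives the time, the measured TCP pose, the force and the opening at its end, in the units of the state.
- bot.get_obs(): the state, without advancing time (a new reading comes with each control period).
- bot.camera(name): name is "scene" or "top" or "wrist"; returns a dict with "color" (480x640x3 uint8, blue, green, red), "fx", "fy", "cx", "cy" (pixels), "extrinsics" (4x4, takes a point from world to camera coordinates). Camera axes: x right, y up, looking along -z (the intrinsics and any distortion apply to the point x, -y, -z); pixel columns grow to the right and rows downward; lengths in m; the calibration is good to about 2 mm. The wrist camera is an equidistant fisheye: a pixel r from the principal point sees the ray r / f radians off the axis. A picture is of the moment at which its call begins. There is no depth.
- bot.job_done(): hands the job in, once; it reports no verdict.
Trained networks look in the newest picture that a camera, given by its name, has taken for a name from the list of things; names that differ only in an ending like _2 or _b are one class to them, and where a whole thing is asked for, a point or a joint stands for the part that bears it (a point fixed in the world has none). Each returns a list of dicts, best first, with "conf" (0 to 1); they miss things now and then, are a little off and sometimes report something else, mostly with a low value. They report only what shows in the picture. A call takes as long as a camera call. They do not tell look-alikes from the thing itself.
- bot.look_for(name, camera): "extent" ([left, top, right, bottom] in pixels, round what is visible of it).
- bot.cut_out(name, camera): "region" (480x640 bool, what is visible of it) and "extent" ([left, top, right, bottom] in pixels, round what is visible of it).
- bot.spot_point(name, camera): "point" ([column, row] in pixels: a listed point, or the origin of a listed thing).
The state is a dict: "clock": time; "joint_pos": joint angles; "joint_vel": joint speeds; "tau": joint torques, N m; "eef_pos": TCP position; "tool_rot": TCP orientation; "ft_force": force on the tool from outside, world axes, zero at the start; "ft_torque": the same for the moment, N m; "grip_width": finger opening in m.
Only numpy, scipy, OpenCV 4.12 (cv2) and the standard library are available. Lean on these libraries where they do the work, as an engineer would, in place of code of your own. Each camera call takes 0.05 s, during which the arm holds its last target.

TASK

On the jaw gauge, slide the moving jaw gently shut on the guide block until the sprung anvil behind the block gives by a few millimetres (not to its stop), and leave it shut. Then take the probe rod (the one with the tall round handle) out of its stand, lower it through the block's bore without touching the block until its tip stands about a finger's breadth below the block, and finish there, still holding the rod upright, still and centred in the bore. Leave the other rods and loose things where they are.

Things in the scene. Friction and masses are not known exactly. Their poses are not given: they have to be found in the camera images.
- gauge: Steel bench gauge with two parallel rails, fixed to the table. Origin on the table; its y axis runs along the rails, z up. Rails 260 mm long (y -105 to +155), outer width 84 mm, tops 45 mm above the table, 56 mm of free space between them down to the table (below the block nothing is in the way). A readout box stands beyond the anvil, top 88 mm above the table.
- anvil (a joint): Spring-loaded anvil opposite the moving jaw: metres it has been pressed back, towards gauge -y. 0 untouched, hard stop at 0.010. Spring 1.2 N per mm from the first touch.
- anvil_face (a point): Middle of the anvil's flat face, which looks to gauge +y; at gauge y = -45 mm and 62 mm above the table when untouched. The anvil is 60 mm wide (gauge x), 22 mm thick, 46 to 78 mm above the table.
- jaw (a joint): Moving jaw of the gauge: metres slid shut from fully open, towards gauge -y. Its face (60 mm wide, 47 to 75 mm above the table) stands 95 mm minus this value from the untouched anvil's face; it starts at 0 to 0.025, and at 0.045 the 50 mm block just touches the anvil: every mm beyond presses the anvil back 1 mm (0.048 is a good measuring pressure). It slides with about 6 N of friction and stays where it is left.
- jaw_tab (a point): Centre of the top of the moving jaw's upright thumb tab, 120 mm above the table; 45 mm behind the jaw's face (towards gauge +y). The tab is 24 mm wide (gauge x), 16 mm thick (gauge y), free-standing for 61 mm below its top, above an 88 mm by 66 mm carriage plate. Grip it from above or push it from behind.
- guide_block: Loose aluminium block lying on the rails between anvil and jaw, 80 mm (its x) by 50 mm (its y) by 30 mm high, 0.28 kg, top 75 mm above the table, with a vertical through bore of 24 mm diameter in its middle. Origin: centre of its underside, on the bore's axis. It starts 2 to 8 mm short of the anvil and slightly turned; the jaws square it up.
- rod_stand: Grey bridge-shaped stand fixed to the table: plate 50 mm (x) by 210 mm (y), 10 mm thick, top 95 mm above the table, with three 14 mm holes at y = -60, 0 and 60 mm in which three rods hang upright by their handles. Origin on the table below the middle hole.
- probe_rod: The probe rod, 0.1 kg: steel shank 10 mm in diameter and 80 mm long, and above it a plain round aluminium handle 22 mm in diameter and 50 mm tall with thin dark rings. Origin at the tip (lower end) on its axis, z up along the rod: handle from 80 to 130 mm above the origin. It hangs upright in any of the stand's holes, handle resting on the plate, tip 15 mm above the table and top 145 mm above it.
- square_rod: Another rod in the stand, to be left there: square handle 24 x 24 x 40 mm tall, shank 8 mm by 60 mm; top 135 mm above the table. Origin at its tip.
- disc_rod: Another rod in the stand, to be left there: flat disc handle 36 mm in diameter, 20 mm tall, shank 11 mm by 70 mm; top 115 mm above the table. Origin at its tip.
- spool: Loose white spool standing on the table, 52 mm in diameter, 40 mm tall. Origin under its centre. To be left alone.
- screwdriver: Loose screwdriver lying on the table, about 200 mm long. To be left alone.
- plug_shell: Loose white plug, 45 x 30 x 26 mm, with two brass blades. Origin under its centre. To be left alone.
Mind the look-alikes: they are no part of the job. What is shaped like the guide_block but green, pink or yellow is not meant.

How it is judged:
On the way, in this order (a step that is already met when the one before it is completed fails the run):
1. the moving jaw is slid shut on the guide block and the anvil registers the contact, pressed back by more than 1 mm (value of joint jaw above 0.0455 m and value of joint anvil above 0.001 m), for 0.2 s.
2. then the probe rod is drawn up clear of its stand, held in the fingers (height (world z) of probe_rod above 0.097 m and contact force between probe_rod and the fingers above 1 N), for 0.1 s.
At the end, for the whole second after the job is handed in: Jaw shut past 0.0455 m, anvil still pressed over 1 mm, block flat on the rails; the rod held still by the fingers alone, within 0.09 rad of upright, tip 3 to 32 mm below the block's underside, at least 8 mm above the table, within 4 mm of the bore axis, touching neither block nor gauge (all of step 1 and z of probe_rod in the frame of guide_block between -0.032 and -0.003 m and horizontal distance between probe_rod and guide_block below 0.004 m and angle between probe_rod's own z axis and vertical below 0.09 rad and angle between guide_block's own z axis and vertical below 0.05 rad and contact force between probe_rod and the fingers above 1 N and contact force between probe_rod and guide_block below 0.1 N and contact force between probe_rod and gauge below 0.1 N and height (world z) of probe_rod above 0.008 m and linear speed of probe_rod below 0.015 m/s and height (world z) of guide_block below 0.048 m); the arm keeps its last pose, push and grip.
It fails at once if the probe rod touches the guide block (contact force between probe_rod and guide_block above 0.3 N).
It fails at once if the anvil is driven to its stop (pressed over 9.5 mm) (value of joint anvil above 0.0095 m).
It fails at once if another rod or a loose bystander is moved more than 25 mm (distance of any of square_rod, disc_rod, spool, screwdriver, plug_shell from where it was at the start of the episode above 0.025 m).
It also fails if it takes over 64 s, if anything falls off the work surface, if the arm or the gripper's body presses on something with over 40 N, if the wrist force passes 120 N, or if a joint passes its speed limit or range.

## Working session

There is one attempt and no reset: what is moved stays moved. The work goes in short steps, Python scripts to look and compute and a shell command to move; the robot and the scene stay as the last step left them, time stands still between calls to the robot, and variables do not carry over. Pictures are saved under pics/ and viewed, and the job is handed in when it is done.

```bash
mkdir -p pics; ls; python3 - <<'E'
from workcell import bot
import cv2
o=bot.get_obs()
for k,v in o.items(): print(k,v)
for c in ["scene","top","wrist"]:
    d=bot.camera(c); cv2.imwrite(f"pics/{c}0.png",d["color"])
    print(c,d["fx"],d["fy"],d["cx"],d["cy"],d["extrinsics"].round(3).tolist(), [k for k in d])
E
```

```text
pics
clock 0.0
joint_pos [-1.28099875e+00  2.41400872e-01  3.71969763e-03  1.33523088e+00
 -5.32969866e-06  1.57075685e+00]
joint_vel [ 0.00051226 -0.00034951  0.0003948   0.00033336 -0.00084285 -0.00040691]
tau [-3.89298802e-04 -3.72317398e+01  2.52408063e+01  1.69340411e-02
 -7.09418896e-05  7.22132455e-06]
eef_pos [ 0.14269268 -0.47853127  0.2304173 ]
tool_rot [-0.56651891  0.42315357 -0.42195181  0.56740994]
ft_force [-0.01628825 -0.33763525  0.80173955]
ft_torque [ 0.05092128 -0.00456047  0.01263887]
grip_width 0.08563245538003612
scene 501.8497966678732 501.8497966678732 314.4079461201442 235.86528495999661 [[0.08, 0.997, -0.001, -0.048], [-0.575, 0.047, 0.817, 0.24], [0.814, -0.065, 0.577, -1.392], [0.0, 0.0, 0.0, 1.0]] ['color', 'fx', 'fy', 'cx', 'cy', 'extrinsics']
top 438.37342611178127 438.37342611178127 325.26900175609995 242.41676992859996 [[-0.022, -1.0, -0.001, 0.011], [0.974, -0.021, 0.226, -0.571], [-0.226, 0.004, 0.974, -0.701], [0.0, 0.0, 0.0, 1.0]] ['color', 'fx', 'fy', 'cx', 'cy', 'extrinsics']
wrist 371.64829954431775 371.64829954431775 321.03533394428007 234.15367052095363 [[0.285, -0.958, -0.002, -0.5], [0.924, 0.276, -0.263, 0.035], [0.253, 0.073, 0.965, -0.378], [0.0, 0.0, 0.0, 1.0]] ['color', 'fx', 'fy', 'cx', 'cy', 'extrinsics']
```

View pics/scene0.png

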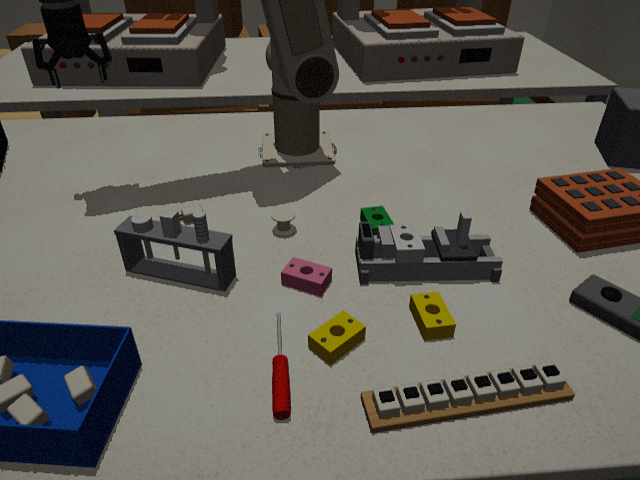

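View pics/top0.png

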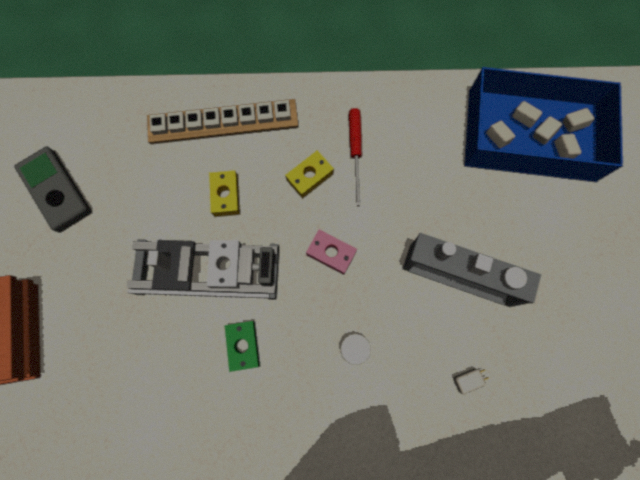

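View pics/wrist0.png

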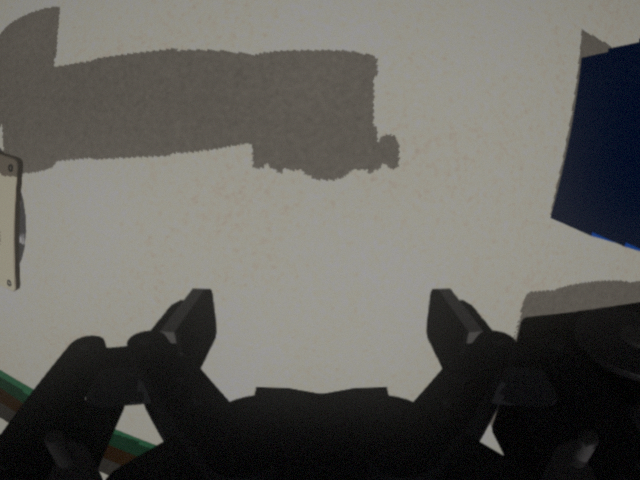

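```bash
cat > h.py <<'E'
from workcell import bot
import numpy as np, cv2
from scipy.spatial.transform import Rotation as R
def ray(d,uv,fish=False):
    E=np.array(d["extrinsics"]); x=(uv[0]-d["cx"])/d["fx"]; y=(uv[1]-d["cy"])/d["fy"]
    if fish:
        r=np.hypot(x,y); s=np.sin(r)/max(r,1e-9); v=np.array([x*s,-y*s,-np.cos(r)])
    else: v=np.array([x,-y,-1.])
    Rm=E[:3,:3]; return -Rm.T@E[:3,3], Rm.T@v
def atz(d,uv,z,fish=False):
    c,v=ray(d,uv,fish); return c+v*(z-c[2])/v[2]
def proj(d,P,fish=False):
    E=np.array(d["extrinsics"]); p=(E[:3,:3]@np.atleast_2d(P).T).T+E[:3,3]
    a=p[:,0];b=-p[:,1];c=-p[:,2]
    if fish:
        r=np.hypot(a,b); k=np.arctan2(r,c)/np.maximum(r,1e-9)
        return np.c_[d["cx"]+d["fx"]*a*k,d["cy"]+d["fy"]*b*k]
    return np.c_[d["cx"]+d["fx"]*a/c,d["cy"]+d["fy"]*b/c]
E
python3 - <<'E'
from h import *
ds={c:bot.camera(c) for c in ["top","scene"]}
print({c:ray(d,(0,0))[0].round(3) for c,d in ds.items()})
Z=dict(jaw_tab=.12,anvil_face=.062,guide_block=.045,rod_stand=0,probe_rod=.015,square_rod=.035,disc_rod=.025,gauge=0,spool=0,plug_shell=0,screwdriver=0)
for n,z in Z.items():
    for c,d in ds.items():
        for r in bot.spot_point(n,c)[:3]:
            print(n,c,round(r["conf"],2),np.round(r["point"]),atz(d,r["point"],z).round(4))
for n in ["guide_block","jaw","probe_rod","rod_stand","anvil","gauge"]:
    for c,d in ds.items():
        for r in bot.look_for(n,c)[:2]: print(n,c,round(r["conf"],2),np.round(r["extent"]))
for c,b in dict(top=(110,210,300,380),scene=(330,180,520,300)).items():
    im=ds[c]["color"][b[1]:b[3],b[0]:b[2]]; cv2.imwrite(f"pics/g_{c}.png",cv2.resize(np.clip(im*1.6,0,255).astype(np.uint8),None,fx=4,fy=4,interpolation=cv2.INTER_CUBIC))
b=(390,220,560,320);im=ds["top"]["color"][b[1]:b[3],b[0]:b[2]]; cv2.imwrite("pics/s_top.png",cv2.resize(im,None,fx=4,fy=4,interpolation=cv2.INTER_CUBIC))
E
```

```text
{'top': array([0.398, 0.002, 0.812]), 'scene': array([ 1.275, -0.054,  0.608])}
jaw_tab top 0.84 [149. 256.] [0.5428 0.2833 0.12  ]
jaw_tab scene 0.6 [467. 214.] [0.5419 0.2794 0.12  ]
jaw_tab scene 0.58 [409. 268.] [0.6851 0.1395 0.12  ]
anvil_face top 0.66 [240. 265.] [0.5349 0.1477 0.062 ]
anvil_face scene 0.8 [391. 240.] [0.5292 0.1486 0.062 ]
guide_block top 0.98 [242. 346.] [0.3982 0.1443 0.045 ]
guide_block top 0.88 [225. 267.] [0.5361 0.1779 0.045 ]
guide_block top 0.73 [310. 176.] [0.703  0.0242 0.045 ]
guide_block scene 0.91 [404. 246.] [0.5279 0.1766 0.045 ]
guide_block scene 0.86 [336. 340.] [0.7542 0.0207 0.045 ]
guide_block scene 0.75 [306. 283.] [ 0.62   -0.0164  0.045 ]
rod_stand top 0.65 [457. 273.] [ 0.5224 -0.246   0.    ]
rod_stand scene 0.94 [180. 272.] [ 0.5171 -0.2505  0.    ]
probe_rod top 0.56 [430. 262.] [ 0.5428 -0.1941  0.015 ]
probe_rod scene 0.69 [210. 271.] [ 0.5367 -0.1908  0.015 ]
square_rod top 0.57 [464. 271.] [ 0.5205 -0.2491  0.035 ]
square_rod scene 0.26 [182. 274.] [ 0.5648 -0.2338  0.035 ]
disc_rod top 0.68 [494. 282.] [ 0.5004 -0.3033  0.025 ]
[... 441 characters left out ...]
.0689  0.    ]
guide_block top 0.95 [207. 240. 241. 289.]
guide_block top 0.85 [305. 232. 359. 275.]
guide_block scene 0.83 [407. 291. 459. 340.]
guide_block scene 0.74 [390. 224. 424. 265.]
jaw top 0.69 [148. 240. 190. 292.]
jaw scene 0.95 [430. 209. 477. 260.]
probe_rod top 0.54 [436. 240. 453. 261.]
probe_rod scene 0.74 [375. 226. 392. 255.]
probe_rod scene 0.71 [192. 210. 210. 275.]
rod_stand top 0.74 [402. 231. 542. 309.]
rod_stand scene 0.56 [116. 217. 238. 291.]
anvil top 0.84 [237. 248. 258. 285.]
anvil top 0.5 [125. 238. 279. 298.]
anvil scene 0.72 [373. 224. 394. 261.]
anvil scene 0.45 [389. 224. 427. 262.]
gauge top 0.59 [127. 239. 281. 300.]
gauge scene 0.59 [352. 210. 502. 285.]
```

View pics/g_top.png

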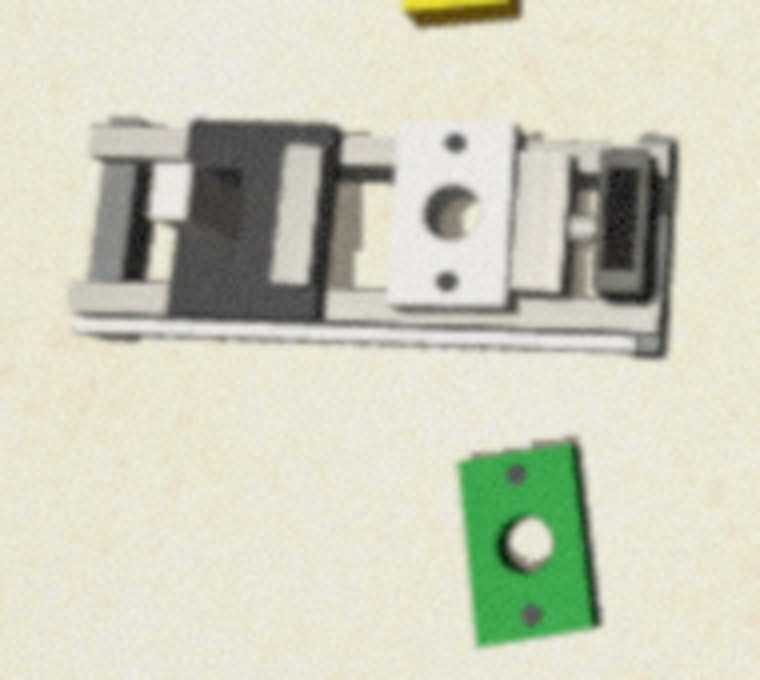

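View pics/g_scene.png

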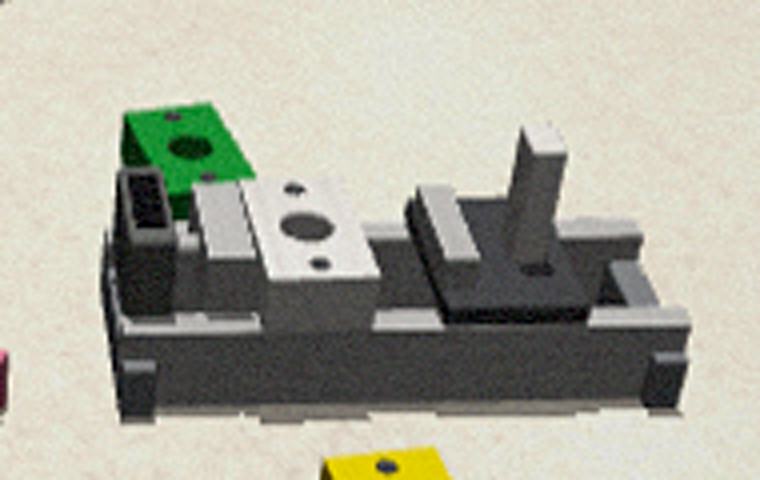

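View pics/s_top.png

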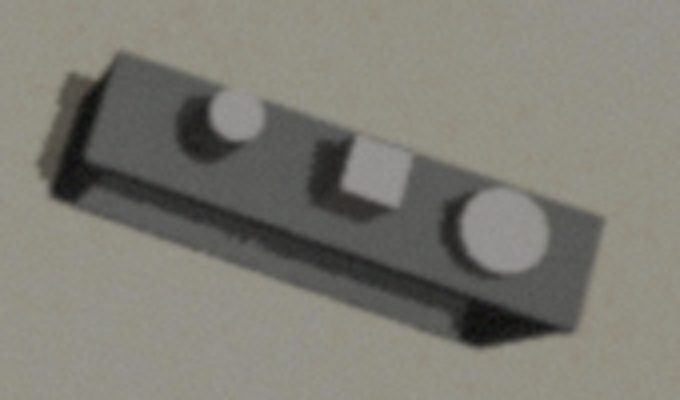

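```bash
cat > fit.py <<'E'
from h import *
from scipy.optimize import least_squares
d=bot.camera("top"); s=bot.camera("scene")
T=lambda u,v:(u/4+110,v/4+210); S=lambda u,v:(u/4+330,v/4+180)
# gauge-frame fixed pts: rails outer width 84
pts=[(d,T(92,124),(.042,.155,.045)),(d,T(72,316),(-.042,.155,.045)),(d,T(656,332),(-.042,-.105,.045)),
     (s,S(690,322),(.042,.155,.045)),(s,S(642,225),(-.042,.155,.045)),
     (d,T(508,292),(-.03,-.045,.078)),(d,T(515,150),(.03,-.045,.078))]
def G(p,P): 
    c,sn=np.cos(p[2]),np.sin(p[2]); return np.array([p[0]+c*P[0]-sn*P[1],p[1]+sn*P[0]+c*P[1],P[2]])
tab=[(d,T(169,191)),(s,S(543,139))]
def f(p):
    r=[proj(c,G(p,P))[0]-uv for c,uv,P in pts]
    r+=[proj(c,G(p,(0,.095-p[3],.12)))[0]-uv for c,uv in tab]
    return np.ravel(r)
o=least_squares(f,[.54,.19,0,.01],loss="soft_l1"); p=o.x
print(p.round(4),np.rad2deg(p[2])); print(f(p).reshape(-1,2).round(1).tolist())
for n,z,jv in [("tab",.12,0),]: print(n,G(p,(0,.095-p[3],.12)).round(4))
print("anvil face",G(p,(0,-.045,.062)).round(4),"final bore",G(p,(0,-.045+.025-.003,.045)).round(4),"gauge y dir",G((0,0,p[2]),(0,1,0)).round(4))
print("bore now top", atz(d,T(452,213),.075), atz(s,S(307,227),.075))
o=bot.get_obs();print(R.from_quat(o["tool_rot"]).as_matrix().round(3))
# stand
q=lambda u,v:(u/4+390,v/4+220)
print("rod top",atz(d,q(237,115),.145),"sq",atz(d,q(377,172),.135),"disc",atz(d,q(503,230),.115))
print([r for r in bot.cut_out("probe_rod","top")[:1]][0]["extent"])
print("scene rod extents top",[ (r["conf"],r["extent"],atz(s,((r["extent"][0]+r["extent"][2])/2,r["extent"][1]+3),.145)) for r in bot.look_for("probe_rod","scene")])
E
python3 fit.py
```

```text
[ 0.5352  0.1925 -0.0591  0.0096] -3.386321477518421
[[-0.1, 0.1], [-1.7, -1.3], [0.1, 0.2], [0.4, -0.1], [-1.7, -2.3], [-0.2, -0.5], [0.9, 0.2], [0.1, -0.3], [0.1, -1.1]]
tab [0.5402 0.2778 0.12  ]
anvil face [0.5325 0.1475 0.062 ] final bore [0.5338 0.1695 0.045 ] gauge y dir [0.0591 0.9983 0.    ]
bore now top [0.53659213 0.17426085 0.075     ] [0.54018908 0.17485464 0.075     ]
[[ 0.286 -0.     0.958]
 [-0.958  0.     0.286]
 [-0.    -1.     0.   ]]
rod top [ 0.53867713 -0.19367315  0.145     ] sq [ 0.51675315 -0.24949349  0.135     ] disc [ 0.49560708 -0.30489342  0.115     ]
[434.2, 243.0, 453.6, 260.4]
scene rod extents top [(0.61, [193.6, 211.0, 211.8, 273.5], array([ 0.54260008, -0.18615158,  0.145     ]))]
```

```bash
python3 -m inch '0 10 0 0 0 0 0; 0 10 0 0 0 0 0; 0 0 0 -48 0 22 0; 0 0 0 -48 0 22 0; 0 0 0 -48 0 22 0; 0 0 0 -48 0 22 0; 0 0 0 -48 0 22 0; 0 0 0 -48 0 22 0; 0 0 0 -48 0 22 0; 0 0 0 -48 0 22 0; 0 0 0 -48 0 22 0; 0 0 0 -48 0 22 0'; python3 -m inch '0 0 0 -48 0 22 0; 0 0 0 -48 0 22 0;0 0 0 -48 0 22 0; 0 0 0 -48 0 22 0;0 0 0 -48 0 22 0; 0 0 0 -48 0 22 0; 0 0 0 0 0 0 0; 0 0 0 0 0 0 0'
cat > st.py <<'E'
from h import *
import sys
o=bot.get_obs(); M=R.from_quat(o["tool_rot"]).as_matrix()
print(o["clock"],o["eef_pos"].round(4) if hasattr(o["eef_pos"],"round") else o["eef_pos"]); print(M.round(4).tolist(), np.round(o["ft_force"],2), o["grip_width"])
if len(sys.argv)>3:
    t=np.array([float(a) for a in sys.argv[1:4]]); print("d tool mm",(M.T@(t-np.array(o["eef_pos"]))*1e3).round(1))
E
python3 st.py .5402 .2778 .2
```

```text
clock: 3.65
eef_pos: [0.3913, -0.0174, 0.2316]
tool_rot: [-0.486, 0.513, -0.511, 0.489]
ft_force: [0.0, -0.1, -0.2]
grip_width: 0.0854
clock: 4.65
eef_pos: [0.522, 0.1183, 0.2478]
tool_rot: [-0.507, 0.495, -0.425, 0.564]
ft_force: [0.3, 0.1, -0.2]
grip_width: 0.0855
4.65 [0.522  0.1183 0.2478]
[[0.1495, -0.0222, 0.9885], [-0.9805, 0.1253, 0.1511], [-0.1273, -0.9919, -0.0031]] [ 0.35  0.05 -0.18] 0.08554088413823682
d tool mm [-147.6   67.    42.3]
```

```bash
python3 -c "
from workcell import bot
import numpy as np
print(np.round(bot.get_obs()['joint_pos'],3))"; python3 -m inch '0 0 0 0 0 0 0; 0 0 0 0 0 0 0'
```

```text
[0.151 0.306 0.129 1.397 0.128 3.141]
clock: 4.9
eef_pos: [0.5221, 0.118, 0.2483]
tool_rot: [-0.506, 0.495, -0.425, 0.564]
ft_force: [-0.5, 0.5, -0.3]
grip_width: 0.0854
```

```bash
cat > rt.py <<'E'
# usage: rt yaw_deg x y z : rotvec (deg, tool) to upright with tool x at yaw; shift in the target tool axes
from h import *
import sys
y=np.deg2rad(float(sys.argv[1])); c,s=np.cos(y),np.sin(y)
Rt=np.array([[c,0,-0.],[s,0,0],[0,-1,0]]); Rt[:,2]=np.cross(Rt[:,0],Rt[:,1])
o=bot.get_obs(); M=R.from_quat(o["tool_rot"]).as_matrix()
v=np.rad2deg(R.from_matrix(M.T@Rt).as_rotvec()); print("rotvec",v.round(2),np.linalg.norm(v).round(1))
print("pos",np.round(o["eef_pos"],4),"j",np.round(o["joint_pos"],3),"F",np.round(o["ft_force"],1),"w",round(o["grip_width"],4),"t",o["clock"])
if len(sys.argv)>4:
    t=np.array([float(a) for a in sys.argv[2:5]]); e=t-np.array(o["eef_pos"])
    print("shift in target axes mm",(Rt.T@e*1e3).round(1),"now axes",(M.T@e*1e3).round(1))
E
python3 rt.py 86.6 .5402 .2778 .2
```

```text
rotvec [ -10.72 -167.64   -1.29] 168.0
pos [0.5221 0.118  0.2483] j [0.15  0.304 0.129 1.397 0.128 3.141] F [-0.5  0.5 -0.3] w 0.0854 t 4.9
shift in target axes mm [160.6  48.3  -8.6] now axes [-147.8   67.7   42. ]
```

```bash
python3 -m inch '-0.67 -10.48 -0.08 0 0 0 0;-0.67 -10.48 -0.08 0 0 0 0;-0.67 -10.48 -0.08 0 0 0 0;-0.67 -10.48 -0.08 0 0 0 0;-0.67 -10.48 -0.08 0 0 0 0;-0.67 -10.48 -0.08 0 0 0 0;-0.67 -10.48 -0.08 0 0 0 0;-0.67 -10.48 -0.08 0 0 0 0;-0.67 -10.48 -0.08 0 0 0 0;-0.67 -10.48 -0.08 0 0 0 0;-0.67 -10.48 -0.08 0 0 0 0;-0.67 -10.48 -0.08 0 0 0 0'; python3 -m inch '-0.67 -10.48 -0.08 0 0 0 0;-0.67 -10.48 -0.08 0 0 0 0;-0.67 -10.48 -0.08 0 0 0 0;-0.67 -10.48 -0.08 0 0 0 0;0 0 0 0 0 0 0;0 0 0 0 0 0 0'; python3 rt.py 86.6 .5402 .2778 .2
```

```text
clock: 6.4
eef_pos: [0.5223, 0.1182, 0.2483]
tool_rot: [-0.643, -0.259, 0.283, 0.663]
ft_force: [-0.5, -0.4, 0.7]
grip_width: 0.085
clock: 7.15
eef_pos: [0.5224, 0.1184, 0.2483]
tool_rot: [-0.515, -0.485, 0.485, 0.515]
ft_force: [0.7, -0.2, -1.1]
grip_width: 0.0856
rotvec [-0.01 -0.07  0.01] 0.1
pos [0.5224 0.1184 0.2483] j [0.223 0.306 0.137 1.402 0.    0.283] F [ 0.7 -0.2 -1.1] w 0.0856 t 7.15
shift in target axes mm [160.2  48.3  -8.3] now axes [160.2  48.3  -8.1]
```

```bash
python3 -m inch '0 0 0 40 0 -2 0;0 0 0 40 0 -2 0;0 0 0 40 10 -2 0;0 0 0 40 20 -2 0;0 0 0 0 18 0 0;0 0 0 0 0 0 0'; python3 rt.py 86.6 .5402 .2778 .085; python3 - <<'E'
from h import *
for c in ["wrist","top"]:
    d=bot.camera(c); cv2.imwrite(f"pics/{c}1.png",d["color"])
    if c=="wrist":
        print(proj(d,[.5402,.2778,.12],True))
        for r in bot.spot_point("jaw_tab","wrist"): print(r, atz(d,r["point"],.12,True))
E
```

```text
clock: 7.9
eef_pos: [0.5385, 0.2777, 0.1981]
tool_rot: [-0.514, -0.484, 0.487, 0.515]
ft_force: [-0.2, -1.0, -1.1]
grip_width: 0.0855
rotvec [-0.24  0.06 -0.13] 0.3
pos [0.5385 0.2777 0.1981] j [0.476 0.471 0.252 1.356 0.    0.534] F [-0.2 -1.  -1.1] w 0.0855 t 7.9
shift in target axes mm [  0.2 113.1  -1.7] now axes [  0.4 113.1  -2.2]
[[323.42567924 248.11422026]]
{'point': [324.1, 248.3], 'conf': 0.96} [0.54034491 0.27821082 0.12      ]
```

View pics/wrist1.png

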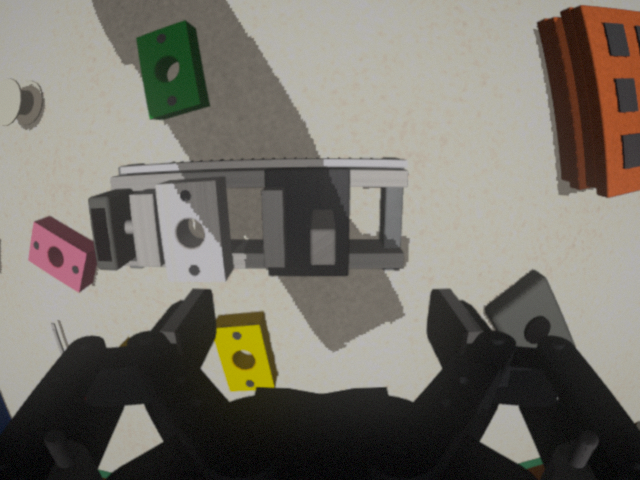

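The wrist picture shows the tab top at about (323,248), between the fingers and agreeing with the fit to under 1 mm. Descending and gripping it.

```bash
python3 -m inch '0 0 0 0 25 -2 0;0 0 0 0 30 0 0;0 0 0 0 30 0 0;0 0 0 0 18 0 0;0 0 0 0 10 0 0;0 0 0 0 0 0 0;0 0 0 0 0 0 0.85;0 0 0 0 0 0 0.85;0 0 0 0 0 0 0.85;0 0 0 0 0 0 0.85;0 0 0 0 0 0 0.85;0 0 0 0 0 0 0.85'; python3 rt.py 86.6 .5402 .2778 .085
```

```text
clock: 9.55
eef_pos: [0.5418, 0.2781, 0.0877]
tool_rot: [-0.514, -0.486, 0.485, 0.514]
ft_force: [-1.2, 0.4, 3.7]
grip_width: 0.0154
rotvec [0.02 0.11 0.04] 0.1
pos [0.5418 0.2781 0.0877] j [0.474 0.546 0.076 1.101 0.    0.531] F [-1.2  0.4  3.7] w 0.0154 t 9.55
shift in target axes mm [-0.4  2.7  1.6] now axes [-0.4  2.7  1.6]
```

```bash
python3 -m inch '0 0 0 -4 0 0 0.85;0 0 0 -4 0 0 0.85;0 0 0 -4 0 0 0.85;0 0 0 -4 0 0 0.85;0 0 0 -4 0 0 0.85;0 0 0 -3 0 0 0.85;0 0 0 -3 0 0 0.85;0 0 0 -3 0 0 0.85;0 0 0 0 0 0 0.85;0 0 0 0 0 0 0.85'; python3 rt.py 86.6; python3 -m inch '0 0 0 -2 0 0 0.85;0 0 0 -2 0 0 0.85;0 0 0 -1 0 0 0.85;0 0 0 0 0 0 0.85;0 0 0 0 0 0 0.85'; python3 rt.py 86.6;python3 - <<'E'
from h import *
for c in ["scene","top"]:
    d=bot.camera(c); b=(110,210,300,350) if c=="top" else (330,150,520,290)
    im=d["color"][b[1]:b[3],b[0]:b[2]]; cv2.imwrite(f"pics/g2_{c}.png",cv2.resize(np.clip(im*1.6,0,255).astype(np.uint8),None,fx=4,fy=4,interpolation=cv2.INTER_CUBIC))
E
```

```text
clock: 10.8
eef_pos: [0.5403, 0.2504, 0.0877]
tool_rot: [-0.513, -0.487, 0.485, 0.515]
ft_force: [-0.4, 5.2, 2.0]
grip_width: 0.0152
rotvec [0.03 0.15 0.18] 0.2
pos [0.5403 0.2504 0.0877] j [0.433 0.52  0.033 1.081 0.003 0.489] F [-0.4  5.2  2. ] w 0.0152 t 10.8
clock: 11.42
eef_pos: [0.54, 0.2459, 0.0877]
tool_rot: [-0.513, -0.487, 0.485, 0.515]
ft_force: [-1.1, 6.1, 2.2]
grip_width: 0.0149
rotvec [0.03 0.17 0.23] 0.3
pos [0.54   0.2459 0.0877] j [0.426 0.516 0.026 1.078 0.003 0.482] F [-1.1  6.1  2.2] w 0.0149 t 11.425
```

View pics/g2_scene.png

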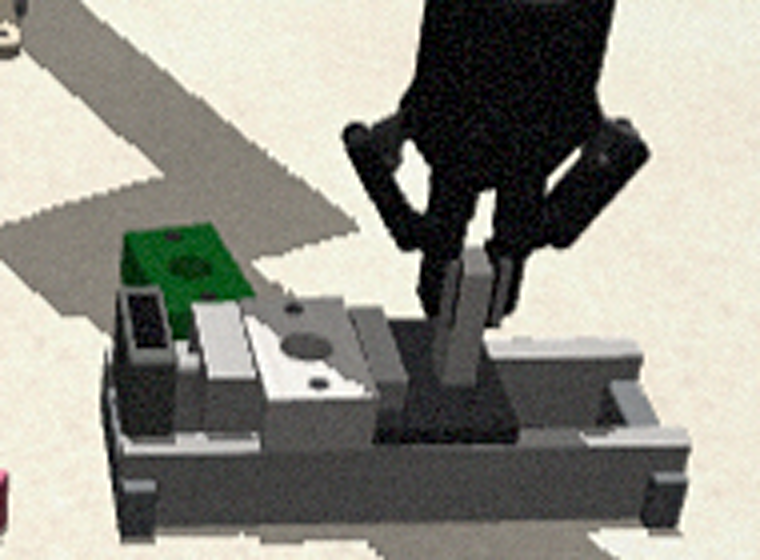

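View pics/g2_top.png

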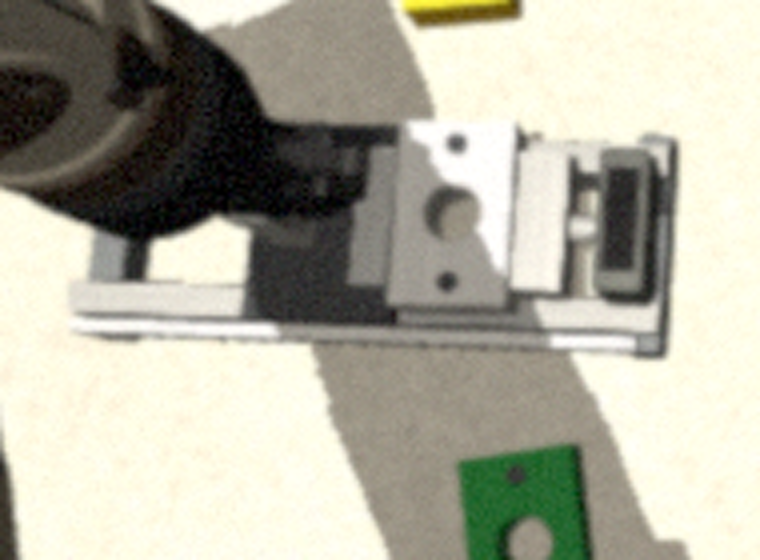

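```bash
for i in 1 ; do python3 -m inch '0 0 0 -1 0 0 0.85;0 0 0 -1 0 0 0.85;0 0 0 0 0 0 0.85;0 0 0 0 0 0 0.85';done; python3 -m inch '0 0 0 -1 0 0 0.85;0 0 0 0 0 0 0.85;0 0 0 0 0 0 0.85';python3 -m inch '0 0 0 -1 0 0 0.85;0 0 0 0 0 0 0.85;0 0 0 0 0 0 0.85';python3 rt.py 86.6;python3 - <<'E'
from h import *
for c in ["scene","top"]:
    d=bot.camera(c); b=(110,210,300,350) if c=="top" else (330,150,520,290)
    im=d["color"][b[1]:b[3],b[0]:b[2]]; cv2.imwrite(f"pics/g3_{c}.png",cv2.resize(np.clip(im*1.6,0,255).astype(np.uint8),None,fx=4,fy=4,interpolation=cv2.INTER_CUBIC))
E
```

```text
clock: 12.02
eef_pos: [0.5399, 0.244, 0.0877]
tool_rot: [-0.513, -0.487, 0.485, 0.515]
ft_force: [0.1, 6.5, 1.5]
grip_width: 0.015
clock: 12.4
eef_pos: [0.5398, 0.2432, 0.0877]
tool_rot: [-0.513, -0.487, 0.484, 0.515]
ft_force: [-0.1, 7.4, 2.6]
grip_width: 0.0151
clock: 12.78
eef_pos: [0.5398, 0.2424, 0.0877]
tool_rot: [-0.513, -0.487, 0.484, 0.515]
ft_force: [-0.2, 8.2, 2.1]
grip_width: 0.0155
rotvec [0.04 0.19 0.28] 0.3
pos [0.5398 0.2424 0.0877] j [0.42  0.513 0.02  1.076 0.004 0.476] F [-0.2  8.2  2.1] w 0.0155 t 12.775
```

View pics/g3_scene.png

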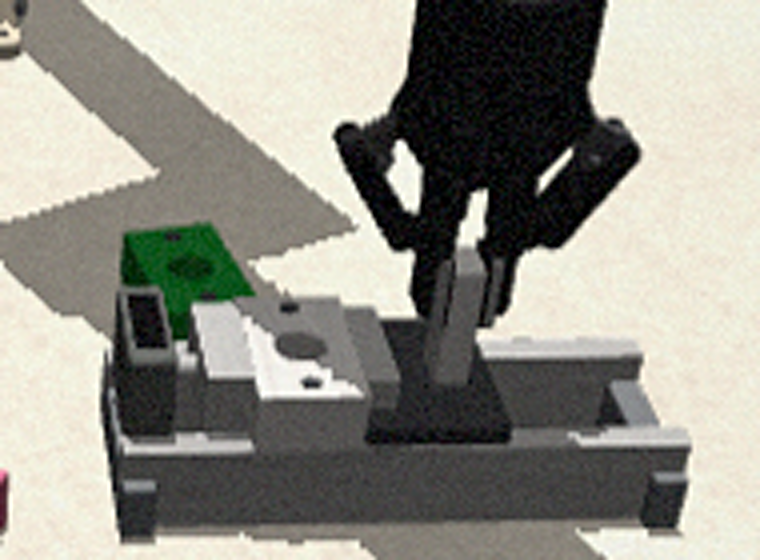

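View pics/g3_top.png

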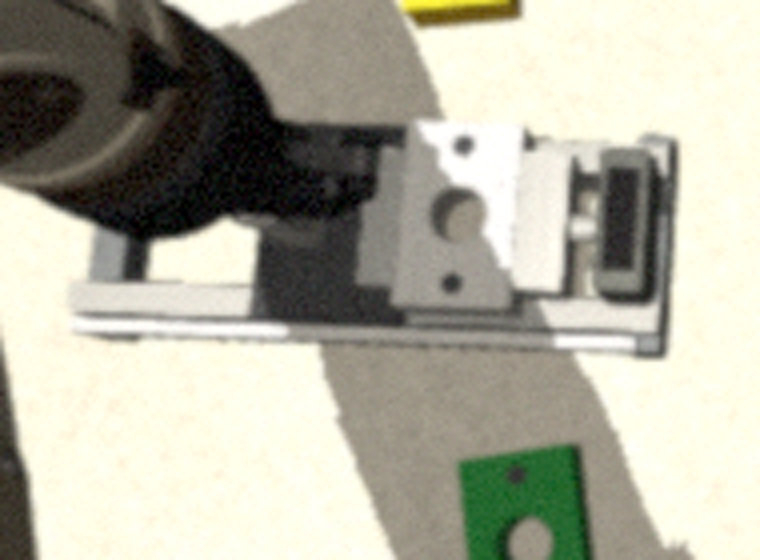

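```bash
python3 -m inch '0 0 0 -1 0 0 0.85;0 0 0 0 0 0 0.85;0 0 0 0 0 0 0.85'|sed -n '1,2p;4p';python3 -m inch '0 0 0 -1 0 0 0.85;0 0 0 0 0 0 0.85;0 0 0 0 0 0 0.85'|sed -n '1,2p;4p';python3 -m inch '0 0 0 -1 0 0 0.85;0 0 0 0 0 0 0.85;0 0 0 0 0 0 0.85'|sed -n '1,2p;4p';python3 -m inch '0 0 0 -1 0 0 0.85;0 0 0 0 0 0 0.85;0 0 0 0 0 0 0.85'|sed -n '1,2p;4p'; python3 - <<'E'
from h import *
for c in ["scene","top"]:
    d=bot.camera(c); b=(110,210,300,350) if c=="top" else (330,150,520,290)
    im=d["color"][b[1]:b[3],b[0]:b[2]]; cv2.imwrite(f"pics/g4_{c}.png",cv2.resize(np.clip(im*1.6,0,255).astype(np.uint8),None,fx=4,fy=4,interpolation=cv2.INTER_CUBIC))
E
```

```text
clock: 13.25
eef_pos: [0.5398, 0.2417, 0.0877]
ft_force: [-0.7, 9.2, 2.1]
clock: 13.62
eef_pos: [0.5398, 0.2411, 0.0877]
ft_force: [0.8, 9.8, 1.0]
clock: 14.0
eef_pos: [0.5397, 0.2404, 0.0877]
ft_force: [1.2, 11.3, 1.7]
clock: 14.38
eef_pos: [0.5397, 0.2398, 0.0877]
ft_force: [0.6, 11.1, 0.9]
```

View pics/g4_top.png

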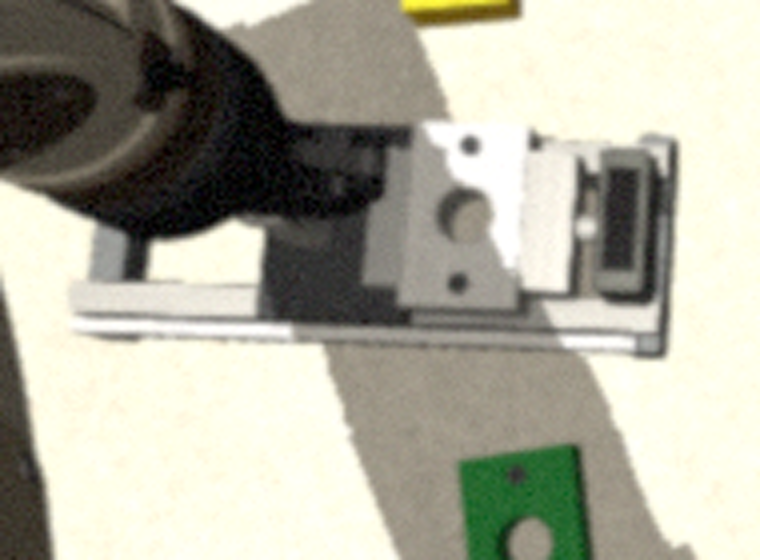

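View pics/g4_scene.png

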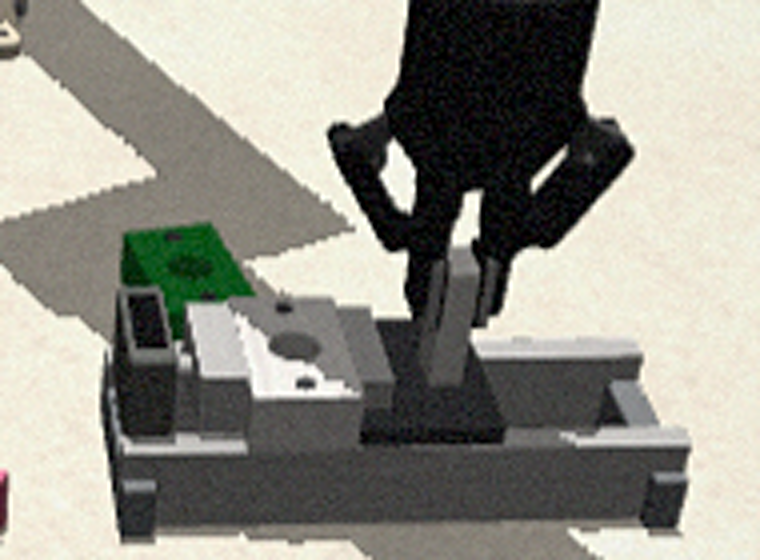

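```bash
python3 -m inch '0 0 0 1 0 0 0.85;0 0 0 1 0 0 0.85;0 0 0 0.5 0 0 0.85;0 0 0 0 0 0 0.85;0 0 0 0 0 0 0.85'; python3 -m inch '0 0 0 0 0 0 0;0 0 0 0 0 0 0;0 0 0 0 0 0 0;0 0 0 0 0 0 0;0 0 0 0 -20 0 0;0 0 0 0 -50 0 0;0 0 0 0 -60 0 0;0 0 0 0 0 0 0'; python3 rt.py -90 ;python3 - <<'E'
from h import *
for c in ["wrist","top"]:
    d=bot.camera(c); cv2.imwrite(f"pics/{c}5.png",d["color"])
    f=c=="wrist"
    for n,z in dict(jaw_tab=.12,anvil_face=.062,guide_block=.045).items():
        for r in bot.spot_point(n,c)[:3]: print(c,n,r,atz(d,r["point"],z,f))
d=bot.camera("top");b=(110,210,300,350)
im=d["color"][b[1]:b[3],b[0]:b[2]]; cv2.imwrite("pics/g5_top.png",cv2.resize(np.clip(im*1.6,0,255).astype(np.uint8),None,fx=4,fy=4,interpolation=cv2.INTER_CUBIC))
E
```

```text
clock: 15.1
eef_pos: [0.5397, 0.2398, 0.0877]
tool_rot: [-0.513, -0.486, 0.485, 0.515]
ft_force: [-0.3, 6.8, 3.2]
grip_width: 0.0152
clock: 16.1
eef_pos: [0.5426, 0.2396, 0.2235]
tool_rot: [0.516, 0.489, -0.481, -0.513]
ft_force: [0.9, 0.7, 0.1]
grip_width: 0.0857
rotvec [ -0.46 176.68   0.96] 176.7
pos [0.5426 0.2396 0.2235] j [0.416 0.421 0.241 1.378 0.    0.474] F [0.9 0.7 0.1] w 0.0857 t 16.1
wrist jaw_tab {'point': [319.7, 228.9], 'conf': 0.73} [0.53984978 0.23819264 0.12      ]
wrist anvil_face {'point': [211.2, 211.1], 'conf': 0.72} [0.53397685 0.14551031 0.062     ]
wrist guide_block {'point': [283.0, 325.2], 'conf': 0.82} [0.65587291 0.19516436 0.045     ]
wrist guide_block {'point': [104.4, 233.2], 'conf': 0.77} [0.550874   0.02028361 0.045     ]
wrist guide_block {'point': [220.1, 64.4], 'conf': 0.76} [0.40751269 0.15990411 0.045     ]
top jaw_tab {'point': [175.5, 256.2], 'conf': 0.56} [0.54135468 0.24056457 0.12      ]
top jaw_tab {'point': [494.6, 281.0], 'conf': 0.42} [ 0.49005375 -0.26846903  0.12      ]
top anvil_face {'point': [241.7, 263.6], 'conf': 0.72} [0.53770307 0.14478551 0.062     ]
top guide_block {'point': [331.0, 254.4], 'conf': 0.85} [ 0.55406092 -0.01105178  0.045     ]
top guide_block {'point': [230.6, 265.8], 'conf': 0.75} [0.53732846 0.16765267 0.045     ]
top guide_block {'point': [244.4, 350.0], 'conf': 0.74} [0.39151565 0.14024039 0.045     ]
```

View pics/wrist5.png

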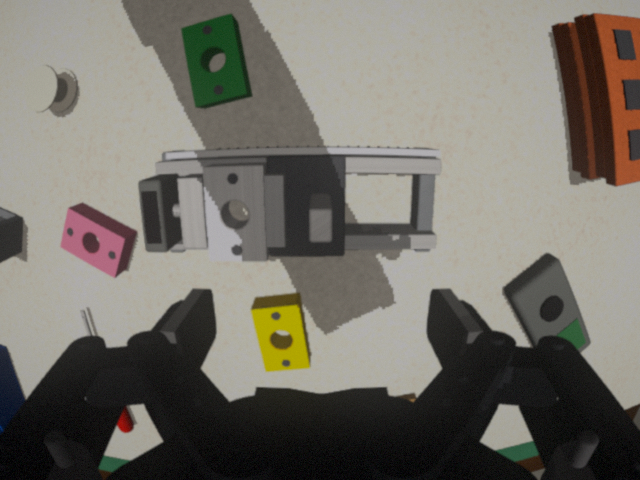

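View pics/g5_top.png

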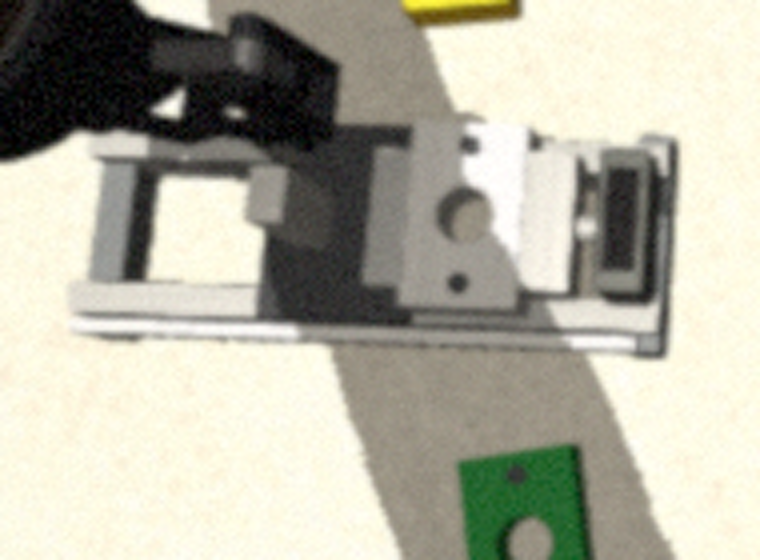

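```bash
python3 -m inch '0 9.8 0 0 0 0 0;0 9.8 0 0 0 0 0;0 9.8 0 0 0 0 0;0 9.8 0 0 0 0 0;0 9.8 0 0 0 0 0;0 9.8 0 0 0 0 0;0 9.8 0 0 0 0 0;0 9.8 0 0 0 0 0;0 9.8 0 0 0 0 0;0 9.8 0 0 0 0 0;0 9.8 0 0 0 0 0;0 0 0 0 0 0 0' >/dev/null; python3 rt.py -21.2 .5387 -.1937 .22
```

```text
rotvec [ 0.03  0.21 -0.05] 0.2
pos [0.5392 0.2382 0.2167] j [0.416 0.427 0.232 1.377 0.    2.353] F [ 0.4 -0.6  0.6] w 0.0857 t 18.05
shift in target axes mm [ 155.7   -3.3 -402.9] now axes [ 154.3   -3.3 -403.5]
```

```bash
python3 -m inch '0 0 0 17 0 -45 0;0 0 0 17 0 -45 0;0 0 0 17 0 -45 0;0 0 0 17 0 -45 0;0 0 0 17 0 -45 0;0 0 0 17 0 -45 0;0 0 0 17 0 -45 0;0 0 0 17 0 -45 0;0 0 0 18 0 -43 0;0 0 0 0 0 0 0;0 0 0 0 0 0 0'; python3 rt.py -21.2 .5387 -.1937 .22;python3 - <<'E'
from h import *
for c in ["wrist","top"]:
    d=bot.camera(c); cv2.imwrite(f"pics/{c}6.png",d["color"])
    f=c=="wrist"
    if f: print(proj(d,[.5387,-.1937,.145],True))
    for r in bot.look_for("probe_rod",c)[:3]: print(c,r)
    for r in bot.spot_point("probe_rod",c)[:3]: print(c,r,atz(d,r["point"],.015,f))
b=(110,210,300,350)
im=d["color"][b[1]:b[3],b[0]:b[2]]; cv2.imwrite("pics/g6_top.png",cv2.resize(np.clip(im*1.6,0,255).astype(np.uint8),None,fx=4,fy=4,interpolation=cv2.INTER_CUBIC))
E
```

```text
clock: 19.42
eef_pos: [0.5377, -0.1928, 0.2168]
tool_rot: [-0.695, 0.129, -0.129, 0.695]
ft_force: [0.2, -0.1, -0.3]
grip_width: 0.0859
rotvec [-0.03  0.16 -0.07] 0.2
pos [ 0.5377 -0.1928  0.2168] j [-3.450e-01  3.900e-01  1.760e-01  1.358e+00  1.000e-03  1.593e+00] F [ 0.2 -0.1 -0.3] w 0.0859 t 19.425
shift in target axes mm [ 1.3 -3.2 -0.5] now axes [ 1.3 -3.2 -0.5]
[[323.49993207 246.21795009]]
wrist {'extent': [308.3, 208.9, 342.1, 266.1], 'conf': 0.58}
wrist {'point': [323.0, 202.8], 'conf': 0.67} [ 0.53982523 -0.19132118  0.015     ]
top {'extent': [432.3, 240.6, 454.2, 259.8], 'conf': 0.71}
top {'point': [427.3, 262.3], 'conf': 0.73} [ 0.54137725 -0.18899834  0.015     ]
```

View pics/wrist6.png

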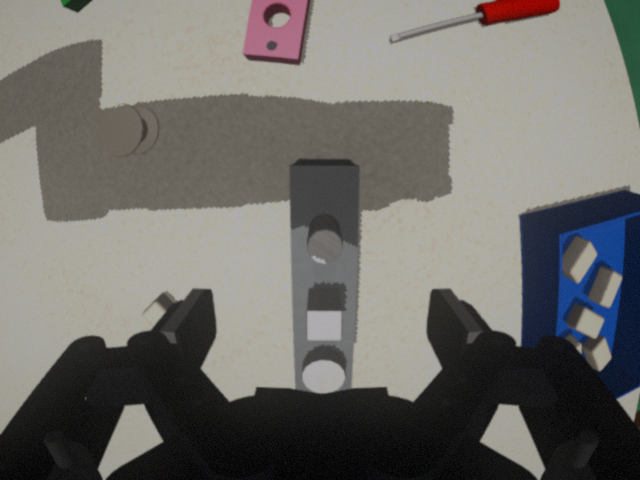

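View pics/g6_top.png

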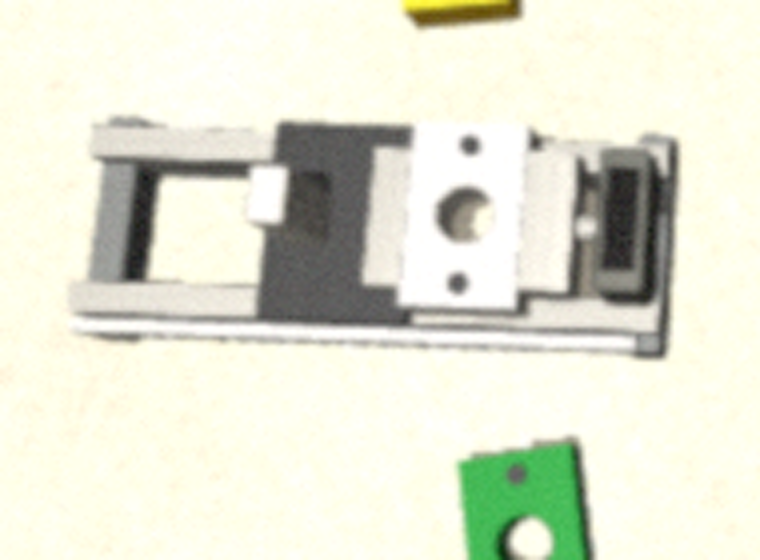

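The rod's handle top stands at (324,245) in the wrist image, within ~1 px of prediction, midway between the fingers. Descending to the handle.

```bash
python3 -m inch '0 0 0 1.3 25 -0.5 0;0 0 0 0 30 0 0;0 0 0 0 30 0 0;0 0 0 0 18 0 0;0 0 0 0 8 0 0;0 0 0 0 0 0 0;0 0 0 0 0 0 0.8;0 0 0 0 0 0 0.8;0 0 0 0 0 0 0.8;0 0 0 0 0 0 0.8;0 0 0 0 0 0 0.8;0 0 0 0 0 0 0.8'; python3 rt.py -21.2 .5387 -.1937 .105
```

```text
clock: 21.22
eef_pos: [0.5394, -0.1942, 0.1067]
tool_rot: [0.695, -0.129, 0.13, -0.695]
ft_force: [-0.6, -0.2, 4.1]
grip_width: 0.0206
rotvec [-0.    0.09  0.06] 0.1
pos [ 0.5394 -0.1942  0.1067] j [-0.346  0.463 -0.008  1.099  0.     1.594] F [-0.6 -0.2  4.1] w 0.0206 t 21.225
shift in target axes mm [-0.8  1.7  0.2] now axes [-0.8  1.7  0.2]
```

```bash
python3 -m inch '0 0 0 0 -5 0 0.8;0 0 0 0 -10 0 0.8;0 0 0 0 -15 0 0.8;0 0 0 0 -20 0 0.8;0 0 0 0 -25 0 0.8;0 0 0 0 -25 0 0.8;0 0 0 0 -25 0 0.8;0 0 0 0 -15 0 0.8;0 0 0 0 -10 0 0.8;0 0 0 0 0 0 0.8'; python3 rt.py -21.2 .534 .169 .2567;python3 - <<'E'
from h import *
for c in ["wrist","scene"]:
    d=bot.camera(c); cv2.imwrite(f"pics/{c}7.png",d["color"])
d=bot.camera("top")
print("bore top rim", atz(d,(467/4+110,215/4+210),.075))
for u in [(468,215)]: pass
E
```

```text
clock: 22.48
eef_pos: [0.5392, -0.1941, 0.2566]
tool_rot: [0.695, -0.129, 0.13, -0.695]
ft_force: [0.7, -0.3, -2.0]
grip_width: 0.0209
rotvec [-0.01  0.09  0.04] 0.1
pos [ 0.5392 -0.1941  0.2566] j [-0.346  0.38   0.264  1.454  0.     1.594] F [ 0.7 -0.3 -2. ] w 0.0209 t 22.475
shift in target axes mm [-1.361e+02 -1.000e-01  3.367e+02] now axes [-1.356e+02 -2.000e-01  3.369e+02]
bore top rim [0.53558406 0.1678293  0.075     ]
```

View pics/scene7.png

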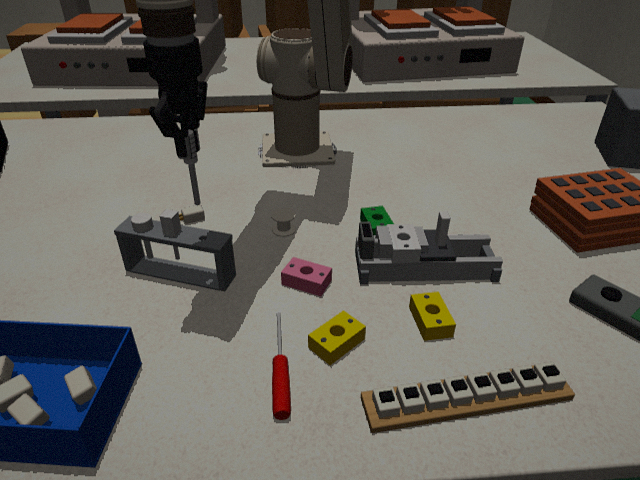

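View pics/wrist7.png

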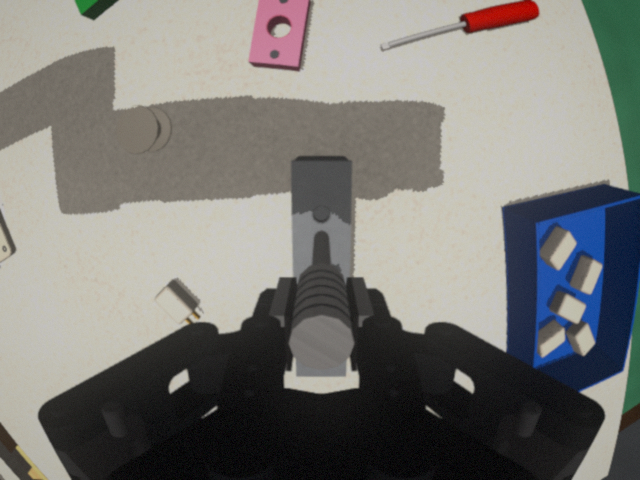

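```bash
cat > chk.py <<'E'
from h import *
import sys
name=sys.argv[1]
o=bot.get_obs();p=np.array(o["eef_pos"]); tz=p[2]-.0917
for c in ["wrist","scene"]:
    d=bot.camera(c); f=c=="wrist"
    q=proj(d,[[p[0],p[1],tz],[p[0],p[1],tz+.08],[p[0],p[1],tz+.13]],f); print(c,q.round(1).tolist())
    x0,y0=q[0]-[70,60]; x0,y0=int(max(x0,0)),int(max(y0,0)); im=d["color"][y0:y0+120,x0:x0+140].copy()
    im=cv2.resize(im,None,fx=5,fy=5,interpolation=cv2.INTER_CUBIC)
    for a in q:
        cv2.drawMarker(im,tuple(int(v) for v in ((a-[x0,y0]+.5)*5)),(0,0,255),cv2.MARKER_CROSS,16,1)
    cv2.imwrite(f"pics/{name}_{c}.png",np.clip(im*1.5,0,255).astype(np.uint8)); print("origin",x0,y0)
E
python3 chk.py k7
```

```text
wrist [[321.5, 236.5], [321.3, 284.6], [321.0, 344.2]]
origin 251 176
scene [[196.9, 203.7], [190.1, 161.0], [185.5, 131.6]]
origin 126 143
```

View pics/k7_wrist.png

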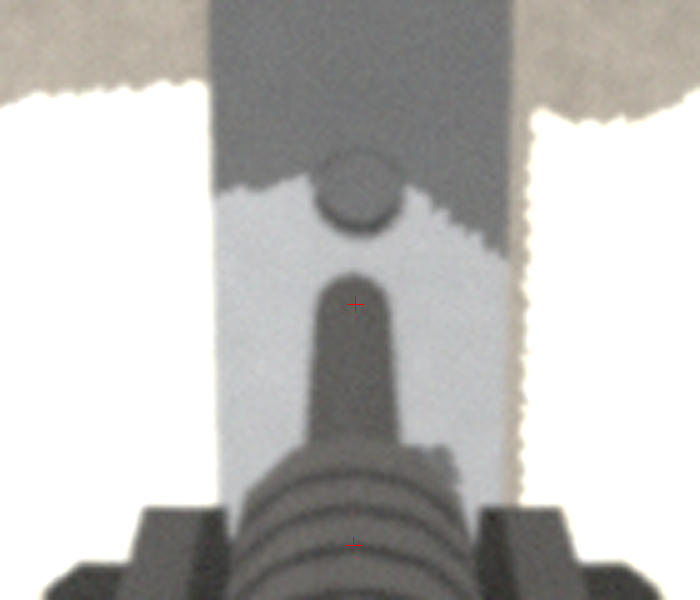

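View pics/k7_scene.png

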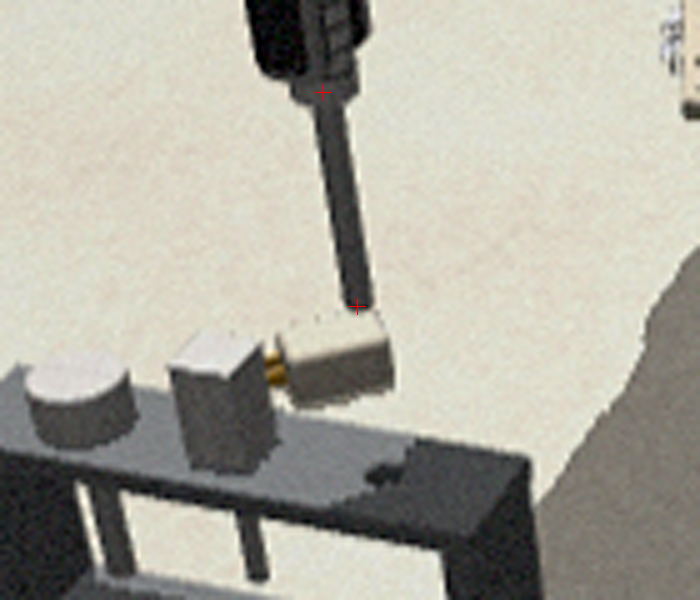

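```bash
python3 rt.py -21.2 .535 .168 .2567|tail -1; python3 -m inch '0 0 0 -7 0 17 0.8;0 0 0 -15 0 37 0.8;0 0 0 -17 0 42 0.8;0 0 0 -17 0 42 0.8;0 0 0 -17 0 42 0.8;0 0 0 -17 0 42 0.8;0 0 0 -17 0 42 0.8;0 0 0 -15 0 37 0.8;0 0 0 -9 0 22 0.8;0 0 0 -4 0 13 0.8;0 0 0 0 0 0 0.8;0 0 0 0 0 0 0.8'; python3 rt.py -21.2 .535 .168 .2067;python3 - <<'E'
from h import *
for c in ["wrist","scene","top"]:
    d=bot.camera(c); cv2.imwrite(f"pics/{c}8.png",d["color"])
    if c!="top": print(c,proj(d,[[.535,.168,.075]],c=="wrist"))
d=bot.camera("wrist");b=(240,150,400,270)
im=d["color"][b[1]:b[3],b[0]:b[2]]; cv2.imwrite("pics/w8.png",cv2.resize(np.clip(im*1.5,0,255).astype(np.uint8),None,fx=5,fy=5,interpolation=cv2.INTER_CUBIC))
E
```

```text
shift in target axes mm [-134.1   -1.6  336.1] now axes [-133.6   -1.3  336.3]
clock: 24.22
eef_pos: [0.5339, 0.1673, 0.2561]
tool_rot: [0.695, -0.13, 0.13, -0.695]
ft_force: [-0.2, 0.7, -1.2]
grip_width: 0.021
rotvec [ 0.03  0.05 -0.02] 0.1
pos [0.5339 0.1673 0.2561] j [ 0.304  0.353  0.224  1.442 -0.     2.244] F [-0.2  0.7 -1.2] w 0.021 t 24.225
shift in target axes mm [ 0.8 49.4  1. ] now axes [ 0.8 49.4  1. ]
wrist [[322.09353192 208.08982444]]
scene [[402.43738729 235.30057799]]
```

View pics/w8.png

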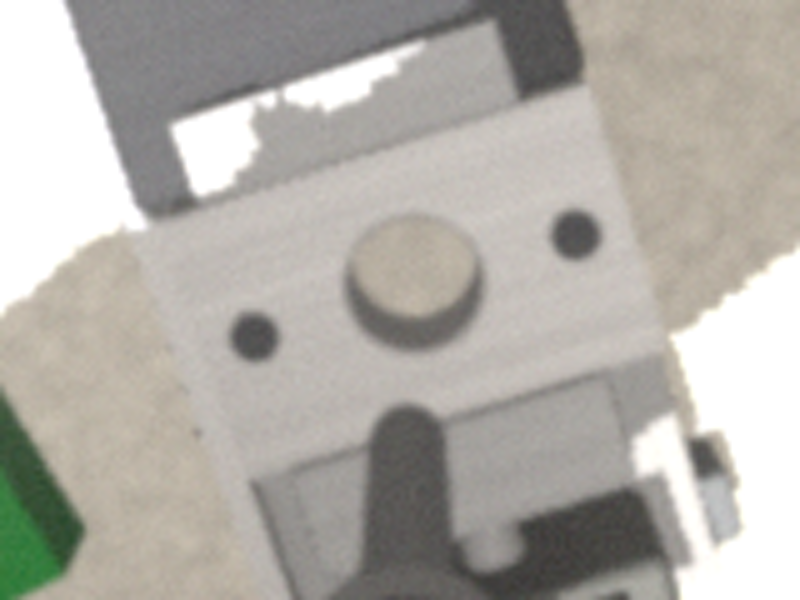

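View pics/scene8.png

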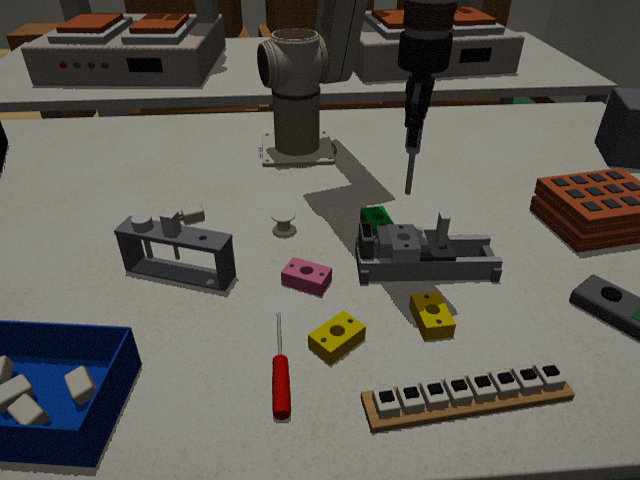

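View pics/top8.png

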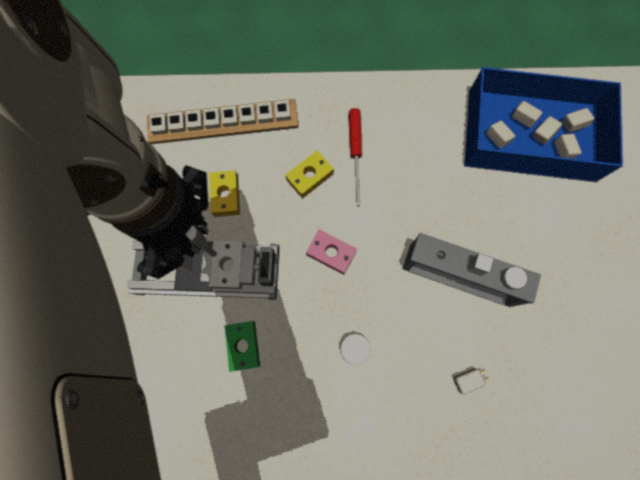

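```bash
python3 - <<'E'
from h import *
d=bot.camera("wrist")
for uv in [(322.8,206.2),(323.1,207.2)]: print(atz(d,uv,.075,True).round(4))
# predicted tip pixel of rod & rim if centred
a=atz(d,(254/5+240,337/5+150),.075,True);b=atz(d,(577/5+240,235/5+150),.075,True);print(a,b,(a+b)/2,np.linalg.norm(a-b))
s=bot.camera("scene"); b=(350,200,480,290); im=s["color"][b[1]:b[3],b[0]:b[2]]
cv2.imwrite("pics/s8.png",cv2.resize(np.clip(im*1.8,0,255).astype(np.uint8),None,fx=6,fy=6,interpolation=cv2.INTER_CUBIC))
t=bot.camera("top"); b=(190,225,290,300); im=t["color"][b[1]:b[3],b[0]:b[2]]
cv2.imwrite("pics/t8.png",cv2.resize(np.clip(im*1.8,0,255).astype(np.uint8),None,fx=8,fy=8,interpolation=cv2.INTER_CUBIC))
E
python3 chk.py k8
```

```text
[0.5365 0.1692 0.075 ]
[0.5364 0.1682 0.075 ]
[0.50617174 0.17006958 0.075     ] [0.56632511 0.16654846 0.075     ] [0.53624842 0.16830902 0.075     ] 0.060256340752454764
wrist [[321.2, 236.5], [321.3, 284.6], [321.4, 344.2]]
origin 251 176
scene [[407.2, 193.0], [412.4, 151.0], [415.9, 122.2]]
origin 337 132
```

View pics/s8.png

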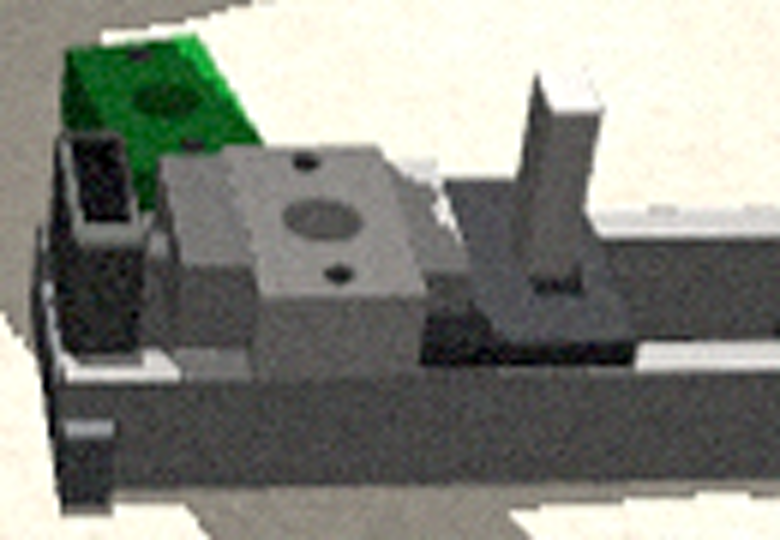

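View pics/t8.png

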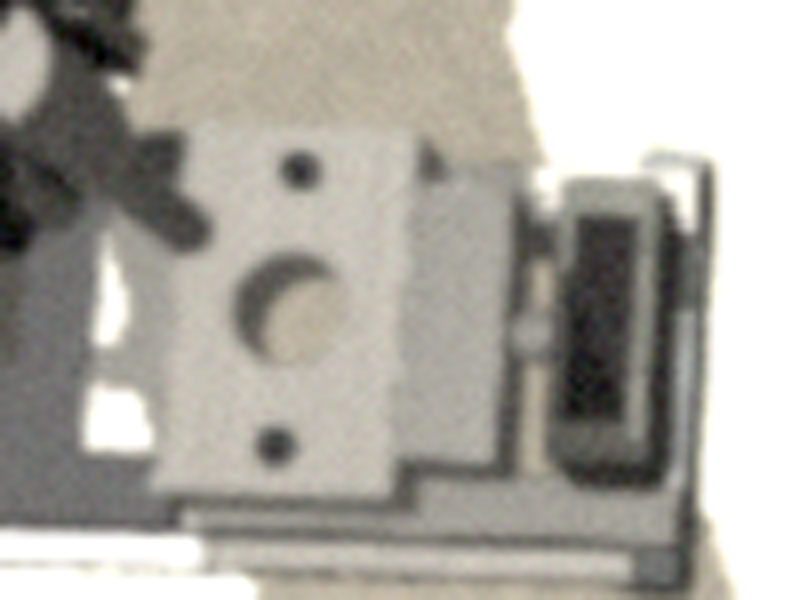

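View pics/k8_scene.png

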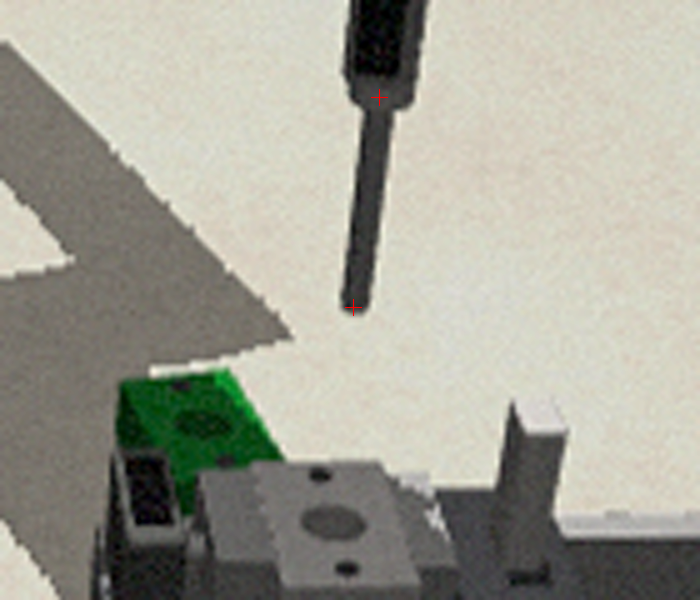

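```bash
python3 rt.py -21.2 .5365 .1688 .1787; python3 -c "
from h import *
for c,uv in [('scene',(403.25,236.25)),('top',(225.9,263.3)),('top',(225.6,262.9))]: print(c,atz(bot.camera(c),uv,.075).round(4))"
```

```text
rotvec [-0.    0.06 -0.01] 0.1
pos [0.5341 0.1677 0.2562] j [0.304 0.353 0.224 1.442 0.    2.244] F [ 0.3  0.6 -1.6] w 0.0206 t 24.675
shift in target axes mm [ 1.9 77.5  1.9] now axes [ 1.9 77.5  1.9]
scene [0.5381 0.1688 0.075 ]
top [0.5364 0.1693 0.075 ]
top [0.5371 0.1698 0.075 ]
```

```bash
python3 -m inch '0 0 0 1.1 10 1.2 0.8;0 0 0 1.1 20 1.2 0.8;0 0 0 0 20 0 0.8;0 0 0 0 15 0 0.8;0 0 0 0 8 0 0.8;0 0 0 0 0 0 0.8;0 0 0 0 0 0 0.8'; python3 rt.py -21.2 .537 .169 .1787; python3 chk.py k9; python3 -c "
from h import *
d=bot.camera('wrist');b=(240,150,400,270)
im=d['color'][b[1]:b[3],b[0]:b[2]]; cv2.imwrite('pics/w9.png',cv2.resize(np.clip(im*1.5,0,255).astype(np.uint8),None,fx=5,fy=5,interpolation=cv2.INTER_CUBIC))
print(proj(d,[.537,.169,.075],True))"
```

```text
clock: 25.7
eef_pos: [0.5374, 0.1696, 0.1839]
tool_rot: [-0.695, 0.129, -0.13, 0.695]
ft_force: [0.4, -0.0, -0.8]
grip_width: 0.0206
rotvec [-0.05  0.09  0.05] 0.1
pos [0.5374 0.1696 0.1839] j [0.306 0.389 0.087 1.268 0.    2.245] F [ 0.4 -0.  -0.8] w 0.0206 t 25.7
shift in target axes mm [-0.2  5.2 -0.7] now axes [-0.2  5.2 -0.8]
wrist [[321.1, 236.6], [321.2, 284.7], [321.4, 344.2]]
origin 251 176
scene [[404.6, 228.3], [409.4, 190.0], [412.6, 164.0]]
origin 334 168
[[320.72707731 231.04942687]]
```

View pics/w9.png

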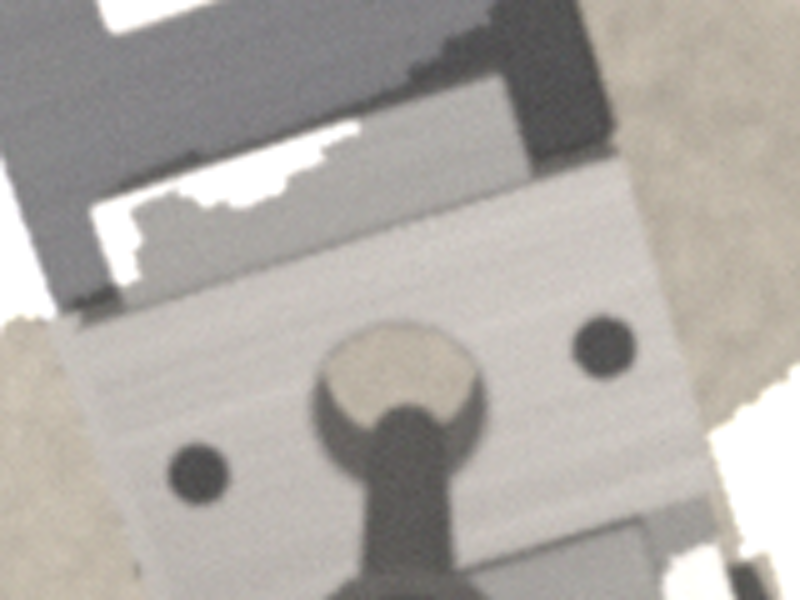

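View pics/k9_scene.png

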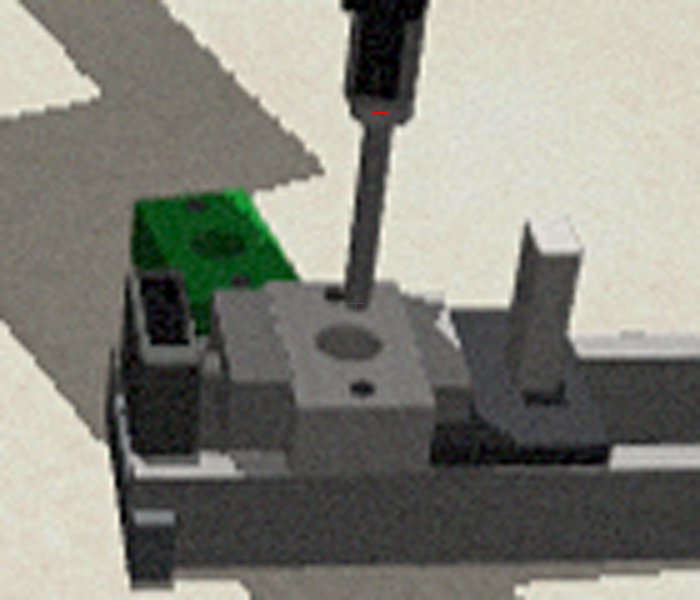

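```bash
python3 -c "
from h import *
d=bot.camera('wrist')
f=lambda u,v:atz(d,((u+.5)/5-.5+240,(v+.5)/5-.5+150),.075,True)
a=f(199,474);b=f(604,348);print((a+b)/2,np.linalg.norm(a-b))
print((f(315,405)+f(487,405))/2,(f(401,318)+f(401,489))/2)
s=bot.camera('scene');print(atz(s,((349+.5)/5-.5+334,(342+.5)/5-.5+168),.075))
"; python3 rt.py -21.2 .5367 .1687 .13
```

```text
[0.53590808 0.16871645 0.075     ] 0.05973175565592518
[0.53643108 0.16952791 0.075     ] [0.53645572 0.1695895  0.075     ]
[0.53734236 0.16926553 0.075     ]
rotvec [-0.04  0.09  0.03] 0.1
pos [0.5372 0.1696 0.1837] j [0.306 0.388 0.087 1.268 0.    2.245] F [ 0.5 -0.1 -1.4] w 0.0208 t 25.95
shift in target axes mm [-0.2 53.7 -1. ] now axes [-0.2 53.7 -1. ]
```

```bash
python3 -m inch '0 0 0 -0.5 4 -0.4 0.8;0 0 0 0 5 0 0.8;0 0 0 0 5 0 0.8;0 0 0 0 5 0 0.8;0 0 0 0 5 0 0.8;0 0 0 0 0 0 0.8;0 0 0 0 0 0 0.8'; python3 rt.py -21.2 .5366 .1693 .1217;  python3 chk.py k10;python3 -c "
from h import *
d=bot.camera('wrist');b=(240,150,400,270)
im=d['color'][b[1]:b[3],b[0]:b[2]]; cv2.imwrite('pics/w10.png',cv2.resize(np.clip(im*1.5,0,255).astype(np.uint8),None,fx=5,fy=5,interpolation=cv2.INTER_CUBIC))"
```

```text
clock: 26.82
eef_pos: [0.5364, 0.1693, 0.1592]
tool_rot: [-0.695, 0.13, -0.129, 0.695]
ft_force: [0.8, -0.5, -0.4]
grip_width: 0.0208
rotvec [-0.01  0.09 -0.01] 0.1
pos [0.5364 0.1693 0.1592] j [0.306 0.403 0.043 1.211 0.    2.245] F [ 0.8 -0.5 -0.4] w 0.0208 t 26.825
shift in target axes mm [ 0.2 37.5  0.1] now axes [ 0.2 37.5  0.1]
wrist [[321.2, 236.5], [321.3, 284.6], [321.3, 344.2]]
origin 251 176
scene [[402.9, 239.0], [407.5, 202.0], [410.6, 176.8]]
origin 332 178
```

View pics/w10.png

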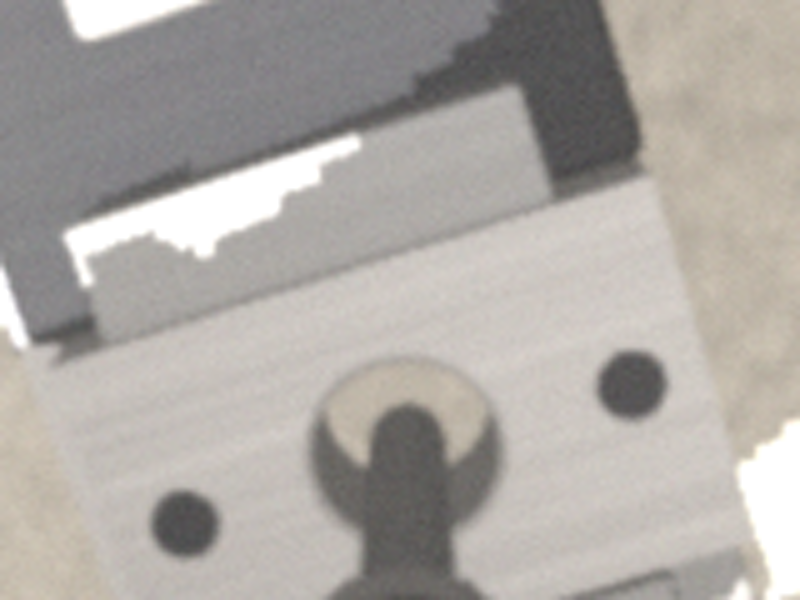

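View pics/k10_scene.png

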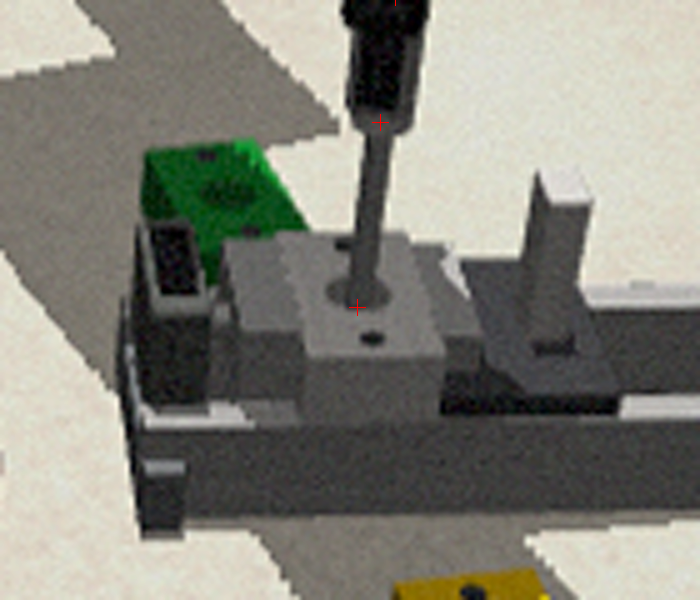

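Rod tip is inside the bore; in the wrist image the rod's axis (407,451) and the bore's centre (408,450) agree. Lowering the rest.

```bash
python3 -m inch '0 0 0 0 4 0 0.8;0 0 0 0 5 0 0.8;0 0 0 0 5 0 0.8;0 0 0 0 5 0 0.8;0 0 0 0 5 0 0.8;0 0 0 0 0 0 0.8;0 0 0 0 0 0 0.8'; python3 rt.py -21.2 .5366 .1693 .1217;python3 -m inch '0 0 0 0 4 0 0.8;0 0 0 0 4 0 0.8;0 0 0 0 3 0 0.8;0 0 0 0 2 0 0.8;0 0 0 0 0 0 0.8;0 0 0 0 0 0 0.8;0 0 0 0 0 0 0.8;0 0 0 0 0 0 0.8'; python3 rt.py -21.2 .5366 .1693 .1217;python3 chk.py k11;python3 -c "
from h import *
d=bot.camera('wrist');b=(240,150,400,270)
im=d['color'][b[1]:b[3],b[0]:b[2]]; cv2.imwrite('pics/w11.png',cv2.resize(np.clip(im*1.5,0,255).astype(np.uint8),None,fx=5,fy=5,interpolation=cv2.INTER_CUBIC))
d=bot.camera('scene');b=(330,150,520,290)
im=d['color'][b[1]:b[3],b[0]:b[2]]; cv2.imwrite('pics/s11.png',cv2.resize(np.clip(im*1.5,0,255).astype(np.uint8),None,fx=4,fy=4,interpolation=cv2.INTER_CUBIC))
d=bot.camera('top');b=(110,210,300,350)
im=d['color'][b[1]:b[3],b[0]:b[2]]; cv2.imwrite('pics/t11.png',cv2.resize(np.clip(im*1.5,0,255).astype(np.uint8),None,fx=4,fy=4,interpolation=cv2.INTER_CUBIC))"
```

```text
clock: 27.85
eef_pos: [0.5364, 0.1694, 0.1352]
tool_rot: [-0.695, 0.13, -0.129, 0.695]
ft_force: [0.1, 0.8, -2.3]
grip_width: 0.0203
rotvec [-0.01  0.09 -0.01] 0.1
pos [0.5364 0.1694 0.1352] j [0.306 0.42  0.004 1.155 0.    2.245] F [ 0.1  0.8 -2.3] w 0.0203 t 27.85
shift in target axes mm [ 0.2 13.5  0. ] now axes [ 0.2 13.5  0. ]
clock: 28.85
eef_pos: [0.5364, 0.1693, 0.1223]
tool_rot: [-0.695, 0.129, -0.13, 0.695]
ft_force: [-0.1, 0.6, -1.2]
grip_width: 0.0207
rotvec [-0.01  0.09 -0.  ] 0.1
pos [0.5364 0.1693 0.1223] j [ 0.306  0.431 -0.016  1.124  0.     2.245] F [-0.1  0.6 -1.2] w 0.0207 t 28.85
shift in target axes mm [0.2 0.6 0.1] now axes [0.2 0.6 0.1]
wrist [[321.2, 236.5], [321.3, 284.6], [321.4, 344.2]]
origin 251 176
scene [[400.9, 254.9], [405.3, 219.5], [408.3, 195.5]]
origin 330 194
```

View pics/w11.png

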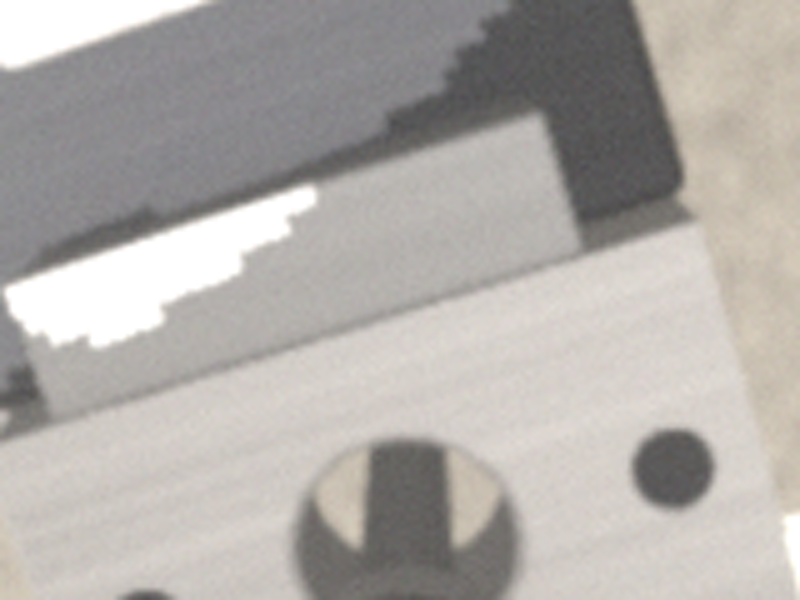

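View pics/s11.png

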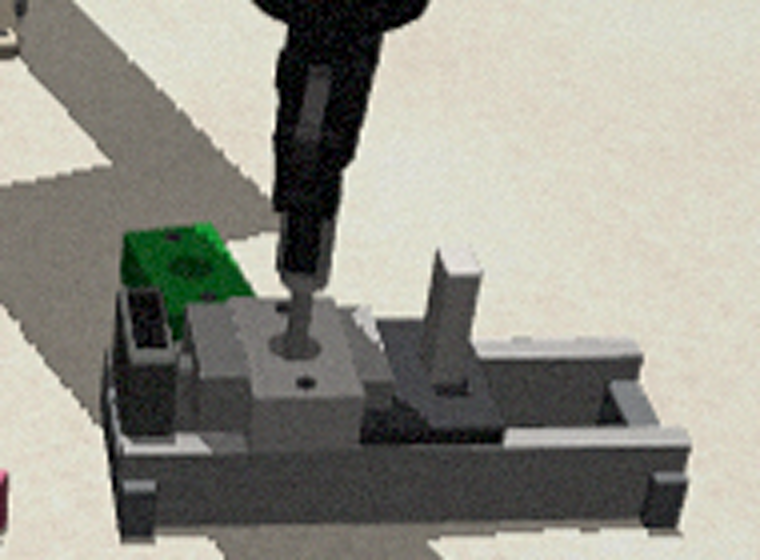

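View pics/t11.png

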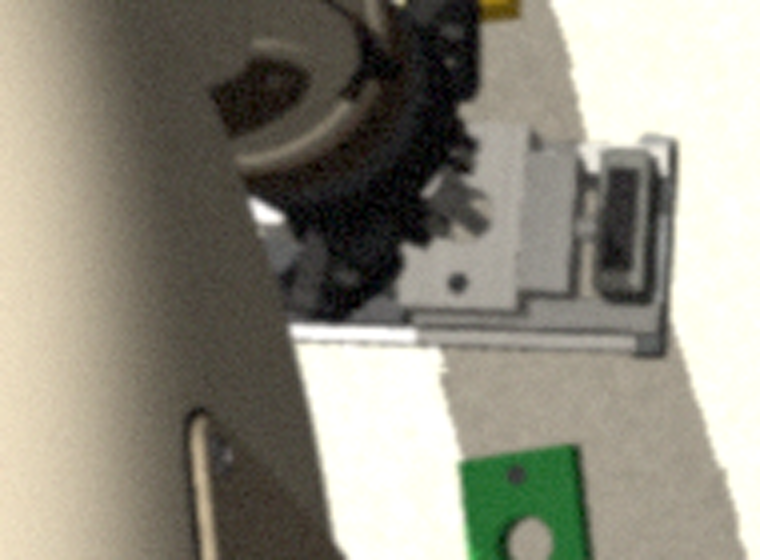

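```bash
python3 -c "
from workcell import bot
print(bot.job_done()); print(bot.get_obs()['clock'])"
```

```text
the job is handed in; nothing more can be done
None
the job is handed in; nothing more can be done
```

The job was handed in at about 29 s. The jaw is shut on the block, and the probe rod hangs in the bore, held by the fingers. `job_done` gives no verdict, so I don't know the result.

- **Jaw and anvil:** I gripped the thumb tab and slid the jaw to about 0.048 m. The push force rose from about 6 N to 11 N. The top picture shows the anvil pressed back about 3 mm, and it stayed there after I let go. I eased the arm's push by 2.5 mm before opening the fingers.
- **Rod:** I lifted it straight out of the stand to a tip height of about 165 mm and lowered it through the bore in small steps. No force reading suggested contact with the block.
- **Last checks:**
  - The tip is at about z = 0.031 m by calculation, roughly 14 mm below the block. The tip itself can't be seen inside the gauge.
  - The tool is within about 0.1° of upright.
  - In the wrist picture the rod's axis and the bore's centre line up to within about 1 mm sideways. The three cameras' bore positions differed by up to about 2 mm, inside the 4 mm allowed.
- **Slip on the way:** the wrist joint reached its limit on the first approach and tilted the tool. I turned it the other way round, clear of everything, before touching anything.
- **Not re-measured:** I didn't re-measure the other rods and loose things at the end. They looked undisturbed in the later pictures.

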